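Turn the relay in the inspection vice and hold the mirror flap at its mark

TASK

In the small inspection stand, open the sliding jaw, give the blue relay module a quarter turn so that its red terminal face, now hidden against the fixed jaw, looks at the mirror flap, stand it back upright on the bed between the jaws and close the jaw snugly against it. Then lift the mirror flap by its round grab bar until it lies at the same angle as the yellow pointer, and finish while still holding it there: the flap falls if let go. Do not shift the yellow pointer or disturb the other things on the bench.

Things in the scene. Friction and masses are not known exactly. Their poses are not given: they have to be found in the camera images.
- seat (a point): point on the bed of the bolted-down inspection stand where the relay stands, 20 mm above the bench. Stand frame: z up, -x to the mirror flap (roughly to the robot), y along the jaw travel. Fixed steel jaw on the +y side, clamping face at y = +16.5 mm. Jaws 40 mm wide along x (centred on x = 0), tops 30 mm above the bed; bed 60 mm wide along x. Placed within 5 x 20 cm, yaw up to 0.3.
- jaw (a joint): sliding steel jaw on the seat's -y side: metres opened, 0 to 0.05, moving to -y as it grows. The gap between the jaws is 32 mm + this value: 1 to 3 mm at the start (relay's 32 mm side between the jaws), 12 mm when closed on the 44 mm side. Slides stiffly (about 3 N) and stays where it is left.
- jaw_lug (a point): centre of the upper part of the orange plastic lug on the sliding jaw, to grip or push the jaw by: upright, 16 mm along seat x, 14 mm along seat y. This point is 75 mm above the bench, 16 mm below the lug's top, 25 mm above the jaw's top, and 55 mm to -y of the jaw's clamping face.
- module: blue relay, upright block 32 mm (its x) by 44 mm (its y) by 75 mm high, 0.1 to 0.17 kg, origin under its centre, z up. Its -x face (44 x 75) is the red terminal face; a red stripe runs along that edge of its top. Starts on the seat, red face to the fixed jaw (seat +y); must end with red face to seat -x (its x along seat x). Clamped, its centre is 5.5 mm to -y of the seat.
- red_face (a point): centre of the module's red face, 16 mm to -x of its axis, 37.5 mm above its underside; same axes as the module.
- flap (a joint): angle of the mirror flap, rad: 0 lying flat (as it starts), growing as its free edge (the one nearest the robot) is lifted; stops at 1.4. It swings freely and falls back when let go (the bar carries about 2 N when flat).
- hinge (a point): middle of the flap's level hinge line, 50 mm above the bench, 70 mm to seat -x of the seat; frame as the seat's, hinge line along its y. Lifting turns the flap about +y.
- grab_bar: round steel bar (a turning sleeve), 12 mm diameter, parallel to the hinge line 162 mm from it, at the flap's free edge; origin at its middle, y along it. It is 94 mm long between two end arms, with a 31 mm gap between bar and flap edge; at the start 50 mm above bare bench. Gripped across from above, the flap turns on it freely as it rises.
- flap_mid (a point): middle of the mirror flap (black plate 115 x 112 x 6 mm, mirror on the upper side), 67.5 mm from the hinge line; its x axis points along the flap towards the hinge and tilts with it.
- mark (a joint): angle of the yellow pointer, rad, measured like the flap's about the same hinge line: the angle to set, 0.55 to 0.95. Clamped tight.
- mark_tip (a point): free tip of the yellow pointer, a bar 10 mm deep and 7 mm thick in front of a black and white quadrant on the flap's +y side, 86 mm from the flap's middle line, 165 mm from the hinge line; its x axis points along the pointer towards the hinge.
- spare_relay: black relay module of the same size, bystander, origin under its centre.
- solder_spool: metal solder spool, 54 mm diameter, 48 mm high, bystander, origin under its centre.
- driver: orange-handled screwdriver lying on the bench, bystander.
- flux_jar: amber jar, 50 mm diameter, 60 mm high, bystander, origin under its centre.
- parts_tray: orange tray 90 x 130 x 25 mm, bystander, origin under its centre.
- heatsink: finned aluminium heat sink 50 x 50 x 28 mm, bystander, origin under its centre.
There are look-alikes about, which are no part of the job. What is meant by the module is not green, and is the smaller of those in its own colour.

How it is judged (in metres and radians):
On the way:
1. the relay stands turned with its red face to the flap, let go, and the jaw is closed on it (x of module in the frame of seat between -0.012 and 0.012 m and y of module in the frame of seat between -0.012 and 0 m and z of module in the frame of seat below 0.004 m and angle between module's own z axis and vertical below 0.08 rad and angle between the x axis of module and the x axis of seat, either way round below 0.12 rad and x of red_face in the frame of seat below -0.003 m and value of joint jaw between 0.008 and 0.016 m and contact force between the fingers and module below 0.2 N), for 0.2 s.
At the end, for the whole second after the job is handed in: For the last second: relay upright on the bed, untouched, red face to the flap, square within 0.12 rad and 12 mm, jaw closed on it within 4 mm; flap still, within 0.08 rad of the yellow pointer, held by the fingers at its bar (over 0.5 N) (all of step 1 and angle between the x axis of flap_mid and the x axis of mark_tip, either way round below 0.08 rad and value of joint flap above 0.4 rad and velocity of joint flap between -0.1 and 0.1 rad/s and contact force between the fingers and grab_bar above 0.5 N and contact force between module and grab_bar below 0.1 N); the arm keeps its last pose, push and grip.
It fails at once if the yellow pointer is shifted (10 mm) (distance of mark_tip from where it was at the start of the episode above 0.01 m).
It fails at once if a bystander is moved (30 mm) (distance of any of spare_relay, solder_spool, driver, flux_jar, parts_tray, heatsink from where it was at the start of the episode above 0.03 m).
It also fails if it takes over 72 s, if anything falls off the work surface, if the arm or the gripper's body presses on something with over 40 N, if the wrist force passes 120 N, or if a joint passes its speed limit or range.

ROBOT

A 6-joint arm with a two-finger parallel gripper is mounted at the origin on the work surface. World frame = base frame: x ahead of the robot, y to its left, z up, the work surface at z = 0. Lengths are in m, angles in degrees, forces in N, time in s.
With the tool pointing down it reaches from about 0.4 to 0.825 m from the base axis. Payload 7 kg.
Tool frame: the origin (TCP) lies at the centre of the arm's flange, where the gripper is bolted on; the fingertips stand 178 mm ahead of it and the grasp point (between the pads) lies 159 mm ahead of it (r.tips_ahead is the z of the fingertips in the tool frame, in m); z points along the fingers, y is the line along which they close (so a half turn about z gives the same grasp; the last joint's range is limited). The gripper opens to 88 mm and grips with 3 to 60 N. Pads are 19 mm wide; open, the fingers measure 130 mm over their backs; the gripper's body (78 mm by 193 mm) begins 47 mm behind the grasp point.
Start: joints at [92.882, 20.546, 0.682, 0, -70.136, -16.507], TCP at [0.159, 0.656, 0.405] pointing down, gripper open.
Joint ranges: [-176.03, 176.03], [-82.01, 121.73], [-58.28, 71.71], [-173.87, 95.51], [-174.79, -0.11], [-173.66, 173.66]. Speed limits (degrees/s): [136.94, 136.94, 172.46, 180, 180, 180].

INTERFACE

Orientations are given as [roll, pitch, yaw] about the fixed x, y, z axes, in that order (R = Rz(yaw) Ry(pitch) Rx(roll)).
In Python, from plant import r gives the robot as it stands. The module is installed in compiled form; this text tells all that it offers.
- The arm moves only by the shell command python3 -m pendant 'ROWS' [FORCE]. ROWS is JSON, a list that holds one entry, the list of rows, each a list of 7 numbers: the shift along the tool's x, y, z in m, then the turn, a rotation vector about the tool's x, y, z in degrees, then the gripper command: -1 is shut, 1 is fully open, values between are in proportion. A call has 1 to 5 rows; each row is the pose to reach, as a shift and turn from the pose commanded when the call began, along the tool's axes at that moment; what a row does not reach only later rows make up. A row lasts 1/10 s, in which the tool goes at most 50 mm and 8.59 degrees, less where a joint would pass 70% of its speed; a pose out of reach is approached as far as the arm can. A call with a gripper value outside its range is refused whole. The fingers move at their own pace and stop on an object; FORCE is the grip in N (left out, the last holds). Time passes only in rows, so rows that repeat a pose let the fingers close. It gives the time, the measured TCP pose, the force, the opening and the grip force at its end, in the units of the state.
- r.get_state(): the state, without advancing time (a new reading comes with each control period).
- r.capture(name): name is "scene" or "top" or "wrist"; returns the picture (420x560x3 uint8, red, green, blue); there is no depth.
- r.camera_params(name): a dict with "fx", "fy", "cx", "cy" (pixels), "R" (3x3) and "t" (3): a world point X has camera coordinates R X + t. Camera axes: x right, y down, z forward; pixel columns grow to the right and rows downward; lengths in m; the calibration is good to about 2 mm. A picture is of the moment at which its call begins: read the wrist's pose just before it. camera_params takes no time and is no camera call; for the wrist camera it gives the pose at the moment of the call.
- r.close_job(): hands the job in; it is judged then, once.
The state is a dict: "time_s": time; "joints": joint angles; "qd": joint speeds; "joint_torque": joint torques, N m; "tcp_pos": TCP position; "eef_rot": TCP orientation; "contact_force": force on the tool from outside, world axes, zero at the start; "moment": the same for the moment, N m; "gripper_width": finger opening in m; "gripper_force": force on a finger pad.
Only numpy, scipy, OpenCV 4.12 (cv2) and the standard library are available. Lean on these libraries where they do the work, as an engineer would, in place of code of your own. Each camera call takes 0.05 s, during which the arm holds its last target. There are 200 camera calls.

## Working session

There is one attempt and no reset: what is moved stays moved. The work goes in short steps, Python scripts to look and compute and a shell command to move; the robot and the scene stay as the last step left them, time stands still between calls to the robot, and variables do not carry over. Pictures are saved under pics/ and viewed, at most 13 in all, crops included, and the job is handed in when it is done.

```bash
mkdir -p pics; python3 - <<'E'
from plant import r
import cv2
for n in ("scene","top"):
    im=r.capture(n); cv2.imwrite(f"pics/{n}0.png",im[:,:,::-1]); p=r.camera_params(n); print(n,p)
print(r.get_state())
E
```

```text
scene {'fx': 464.80482427079414, 'fy': 464.80482427079414, 'cx': 283.8990908633191, 'cy': 217.0000151066774, 'R': array([[ 0.79860511,  0.60179438, -0.00856752],
       [ 0.374009  , -0.50737714, -0.77632835],
       [-0.471537  ,  0.61677545, -0.63027049]]), 't': array([-0.46357338, -0.18936474,  1.80340645])}
top {'fx': 529.5655229911077, 'fy': 529.5655229911077, 'cx': 285.30506574458605, 'cy': 207.89347141154792, 'R': array([[ 2.90496202e-02, -9.99572455e-01,  3.32060450e-03],
       [-9.95900124e-01, -2.92272862e-02, -8.56078730e-02],
       [ 8.56683240e-02, -8.20114245e-04, -9.96323374e-01]]), 't': array([-0.04496649,  0.60671966,  1.37178359])}
{'time_s': 0.1, 'joints': array([ 9.28824106e+01,  2.05892639e+01,  6.39783298e-01, -1.79446536e-02,
       -7.01385138e+01, -1.65056936e+01]), 'qd': array([ 0.0766554 , -0.15613095,  0.0401887 ,  0.14820112, -0.11851038,
       -0.03078063]), 'joint_torque': array([-9.26468019e-04, -5.84162450e+01,  2.93751365e+01,  7.01555058e+00,
        1.02144544e-02, -5.18152433e-05]), 'tcp_pos': array([0.15896245, 0.65583937, 0.40379949]), 'eef_rot': array([ 1.79910839e+02, -8.82762195e-03, -1.36293857e+01]), 'contact_force': array([ 0.24386265, -0.19180181,  0.30857288]), 'moment': array([-0.01174223,  0.01488065,  0.01673685]), 'gripper_force': 0.0, 'gripper_width': 0.08750687463624884}
```

View pics/scene0.png

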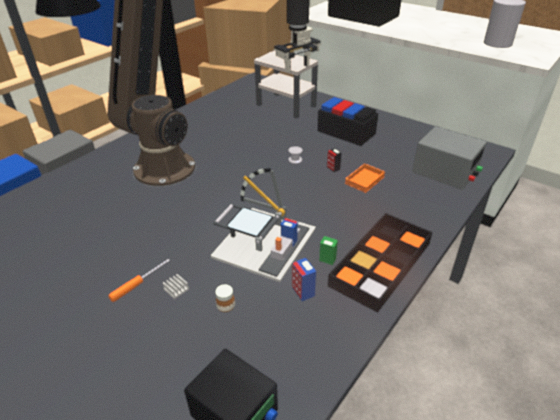

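View pics/top0.png

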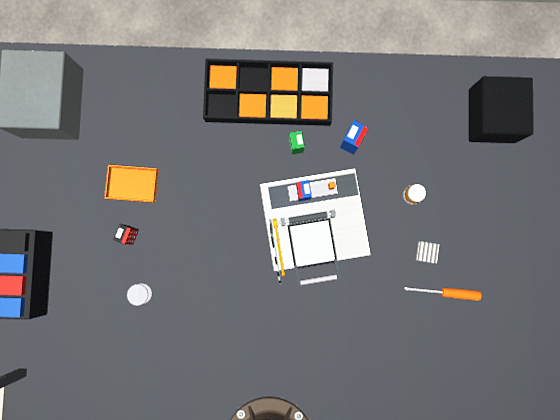

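The scene view shows blue at (289,230) standing in the stand, a taller blue block at (303,278), a green one at (329,250) and a black relay with a red face at (334,159). In the top view these are at (303,190), (354,136), (297,142) and (126,235). I choose the smaller blue one, in the stand, and check it in a crop while estimating poses.

```bash
cat > h.py <<'E'
from plant import r
import numpy as np, cv2
def ray(p,u,v):
    d=np.array([(u-p['cx'])/p['fx'],(v-p['cy'])/p['fy'],1.]); R=p['R']; return -R.T@p['t'], R.T@d
def on_z(p,u,v,z):
    c,d=ray(p,u,v); return c+d*(z-c[2])/d[2]
def proj(p,X):
    q=p['R']@np.asarray(X)+p['t']; return q[:2]/q[2]*[p['fx'],p['fy']]+[p['cx'],p['cy']]
E
python3 - <<'E'
from h import *
a=cv2.imread("pics/top0.png"); b=cv2.imread("pics/scene0.png")
A=cv2.resize(a[160:290,250:380],None,fx=4,fy=4,interpolation=cv2.INTER_CUBIC)[:500]
B=cv2.resize(b[160:280,205:325],(520,520),interpolation=cv2.INTER_CUBIC)[:500]
cv2.imwrite("pics/crop0.png",cv2.resize(np.hstack([A,B]),(800,385)))
p=r.camera_params("top")
# guesses
for n,u,v,z in (("modtop",303,190,.095),("bar",318,280,.05),("lug",332,186,.091),("hingeL",284,221,.05),("hingeR",333,214,.05)):
    print(n,on_z(p,u,v,z).round(3))
E
```

```text
modtop [ 0.648 -0.07   0.095]
bar [ 0.423 -0.116  0.05 ]
lug [ 0.661 -0.143  0.091]
hingeL [ 0.572 -0.025  0.05 ]
hingeR [ 0.593 -0.151  0.05 ]
```

View pics/crop0.png

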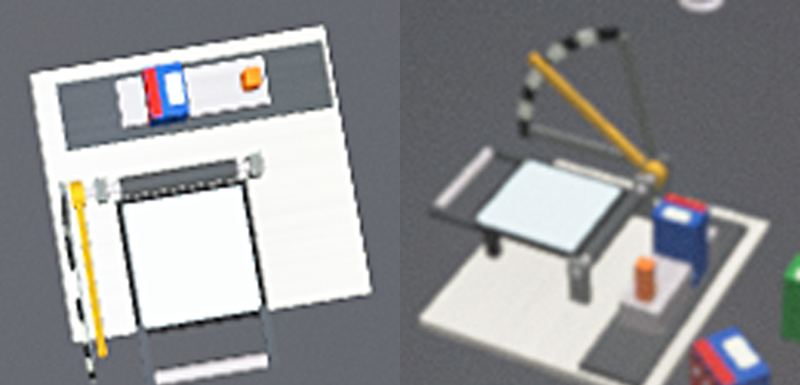

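The crop confirms it: the blue relay is in the stand with its red stripe on the fixed-jaw (+y, left) side, its lug to the right, and the pointer and quadrant at the flap's left. The seat yaw is about 0.16. I'll lift first and then travel over.

```bash
cat >> h.py <<'E'
from scipy.spatial.transform import Rotation as Ro
def to(pos,yaw,tilt=0):
    """rows' shift/turn from the present pose to a tool-down pose (yaw in deg), pos = TCP"""
    s=r.get_state(); R=Ro.from_euler('xyz',s['eef_rot'],degrees=True)
    T=Ro.from_euler('xyz',[180,tilt,yaw],degrees=True)
    print('shift',R.inv().apply(np.asarray(pos)-s['tcp_pos']).round(4),'turn',(R.inv()*T).as_rotvec(degrees=True).round(2))
E
python3 -m pendant '[[[0,0,-0.05,0,0,0,1],[0,0,-0.095,0,0,0,1],[0.035,0.036,-0.095,0,0,8.5,1],[0.07,0.072,-0.095,0,0,17,1],[0.105,0.108,-0.095,0,0,25,1]]]'; python3 -c "
from h import *
to([.6,-.11,.5],-80); print(r.get_state()['joints'])"
```

```text
time_s: 0.6
tcp_pos: [0.2357, 0.5254, 0.4993]
eef_rot: [180.0, -0.0, -38.9]
contact_force: [1.7, -0.0, 0.4]
gripper_width: 0.0878
gripper_force: 0.0
shift [ 6.826e-01  2.654e-01 -6.000e-04] turn [ 3.000e-02 -1.000e-02  4.107e+01]
[ 8.52909917e+01  8.52324197e+00 -3.23786976e+00 -1.61801349e-02
 -7.82646288e+01 -3.42134388e+01]
```

```bash
python3 -m pendant '[[[0.046,0.018,0,0,0,8,1],[0.092,0.036,0,0,0,16,1],[0.138,0.054,0,0,0,24,1],[0.184,0.072,0,0,0,32,1],[0.23,0.09,0,0,0,41,1]]]'; python3 -c "
from h import *
to([.6,-.11,.5],-80); print(r.get_state()['joints'])"
```

```text
time_s: 1.1
tcp_pos: [0.3592, 0.3109, 0.4996]
eef_rot: [180.0, 0.0, -79.5]
contact_force: [1.5, -0.5, 0.5]
gripper_width: 0.0877
gripper_force: 0.0
shift [ 0.4577 -0.1603 -0.0005] turn [0.   0.01 0.47]
[ 6.46895780e+01 -1.71496887e+00 -1.42392954e+01 -7.84098616e-03
 -7.74678511e+01 -5.42128908e+01]
```

```bash
python3 -m pendant '[[[0.047,-0.016,0,0,0,0,1],[0.094,-0.033,0,0,0,0,1],[0.14,-0.049,0,0,0,0,1],[0.187,-0.065,0,0,0,0,1],[0.234,-0.082,0,0,0,0,1]]]'; python3 -m pendant '[[[0.045,-0.016,0,0,0,0,1],[0.09,-0.032,0,0,0,0,1],[0.135,-0.047,0,0,0,0,1],[0.18,-0.063,0,0,0,0,1],[0.223,-0.078,0,0,0,0,1]]]'; python3 - <<'E'
from h import *
s=r.get_state();p=r.camera_params("wrist"); im=r.capture("wrist"); cv2.imwrite("pics/w1.png",im[:,:,::-1])
print(s['tcp_pos'],s['eef_rot'],s['joints'].round(1)); print("cam",-p['R'].T@p['t'],p['R'].round(2),p['fx'])
np.savez("w1.npz",**p)
E
```

```text
time_s: 1.6
tcp_pos: [0.4834, 0.0964, 0.4998]
eef_rot: [-180.0, 0.0, -79.2]
contact_force: [1.3, 1.0, 0.0]
gripper_width: 0.0876
gripper_force: 0.0
time_s: 2.1
tcp_pos: [0.6021, -0.1081, 0.4993]
eef_rot: [180.0, 0.0, -79.2]
contact_force: [1.5, 1.0, 0.9]
gripper_width: 0.0877
gripper_force: 0.0
[ 0.60212611 -0.10814475  0.49925231] [ 1.79971418e+02  9.33726473e-03 -7.92357361e+01] [  8.1  12.1   1.1  -0.  -79.1   2.7]
cam [ 0.61634163 -0.17713568  0.47901978] [[-0.98 -0.19  0.  ]
 [-0.18  0.95  0.27]
 [-0.05  0.26 -0.96]] 316.7116135626697
```

View pics/w1.png

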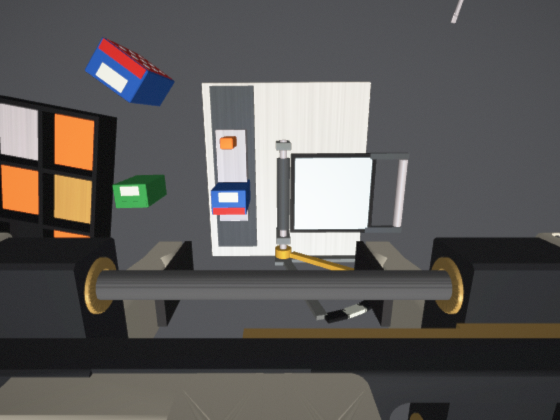

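The wrist view shows the lug at (228,143), the blue relay at (230,198) with its red stripe at row 210, the hinge roller at (283,190), the bar at (400,190), the pointer hub at (283,252), and the look-alikes at left. Next I measure these with masks.

```bash
python3 - <<'E'
from h import *
im=cv2.imread("pics/w1.png"); p=dict(np.load("w1.npz")); hsv=cv2.cvtColor(im,cv2.COLOR_BGR2HSV)
H,S,V=[hsv[...,i].astype(int) for i in range(3)]
def blob(m,box,name,z):
    x0,y0,x1,y1=box; q=np.zeros(m.shape,np.uint8); q[y0:y1,x0:x1]=m[y0:y1,x0:x1]*255
    c=max(cv2.findContours(q,cv2.RETR_EXTERNAL,cv2.CHAIN_APPROX_NONE)[0],key=cv2.contourArea)
    R=cv2.minAreaRect(c); b=cv2.boxPoints(R)
    print(name,cv2.contourArea(c),'c',np.round(R[0],1)); 
    W=np.array([on_z(p,u,v,z) for u,v in b]); print(W[:,:2].round(4).tolist(),'mid',W.mean(0).round(4),'sides',np.linalg.norm(W-np.roll(W,1,0),axis=1).round(4)[:2])
    for i in range(2): e=W[i+1]-W[i]; print('  dir',np.degrees(np.arctan2(e[1],e[0])).round(1),end='')
    print()
blob((S>150)&(H>5)&(H<18)&(V>90),(210,125,250,160),"lug",.091)
blob((S>140)&((H<5)|(H>172))&(V>80),(205,195,260,220),"stripe",.095)
blob((S>120)&(H>105)&(H<130)&(V>60),(205,170,260,220),"blue",.095)
blob((S<60)&(V>200),(215,188,245,206),"label",.095)
blob((S<50)&(V>130),(392,160,412,230),"bar",.05)
blob((S<60)&(V>150),(296,150,375,240),"mirror",.053)
# stand base yaw: lower plate edges
g=((S<60)&(V>130)).astype(np.uint8)
pts=[]
for y in range(95,240,6):
    xs=np.where(g[y,195:225])[0]
    if len(xs): pts.append((195+xs[0],y))
W=np.array([on_z(p,u,v,.012) for u,v in pts]); l=cv2.fitLine(W[:,:2].astype(np.float32),cv2.DIST_HUBER,0,.01,.01).ravel(); print('left edge dir',np.degrees(np.arctan2(l[1],l[0])))
E
```

```text
lug 148.0 c [227.5 142.5]
[[0.6753, -0.1455], [0.6576, -0.1489], [0.6556, -0.136], [0.6734, -0.1326]] mid [ 0.6655 -0.1407  0.091 ] sides [0.013 0.018]
  dir -169.2  dir 98.9
stripe 153.5 c [228.5 211. ]
[[0.6709, -0.0576], [0.6325, -0.0649], [0.6313, -0.0571], [0.6698, -0.0498]] mid [ 0.6511 -0.0574  0.095 ] sides [0.0079 0.039 ]
  dir -169.2  dir 99.3
blue 846.0 c [230. 196.]
[[0.6782, -0.0926], [0.6323, -0.1013], [0.6255, -0.0609], [0.6726, -0.0519]] mid [ 0.6521 -0.0767  0.095 ] sides [0.041  0.0467]
  dir -169.2  dir 99.6
label 147.5 c [227.5 197. ]
[[0.6674, -0.078], [0.6442, -0.0824], [0.6426, -0.0722], [0.666, -0.0678]] mid [ 0.655  -0.0751  0.095 ] sides [0.0103 0.0236]
  dir -169.2  dir 99.0
bar 489.5 c [400.  192.9]
[[0.4218, -0.0652], [0.44, -0.1582], [0.4285, -0.1593], [0.4096, -0.0662]] mid [ 0.425  -0.1122  0.05  ] sides [0.0122 0.0948]
  dir -78.9  dir -174.9
mirror 5100.5 c [333.5 193. ]
[[0.5772, -0.1342], [0.4786, -0.1529], [0.4521, -0.0572], [0.5569, -0.0373]] mid [ 0.5162 -0.0954  0.053 ] sides [0.099  0.1004]
  dir -169.2  dir 105.5
left edge dir -78.98511
```

Everything agrees with the given sizes (bar 12 x 95, lug distance, stripe). That gives θ ≈ 11° and seat ≈ (0.653, -0.069). Now I go to the lug.

```bash
python3 -c "
from h import *
to([.666,-.140,.30],-79); to([.666,-.140,.235],-79)"
```

```text
shift [ 0.0382 -0.0558  0.1978] turn [ 0.15 -0.1  -0.36]
shift [ 0.038  -0.056   0.2628] turn [ 0.15 -0.1  -0.36]
```

```bash
python3 -m pendant '[[[0.015,-0.022,0.04,0,0,0,-0.1],[0.027,-0.04,0.08,0,0,0,-0.1],[0.038,-0.056,0.12,0,0,-0.3,-0.1],[0.038,-0.056,0.16,0,0,-0.3,-0.1],[0.038,-0.056,0.19,0,0,-0.3,-0.1]]]' 15; python3 - <<'E'
from h import *
s=r.get_state();p=r.camera_params("wrist"); im=r.capture("wrist"); cv2.imwrite("pics/w2.png",im[:,:,::-1]); np.savez("w2.npz",**p)
to([.666,-.140,.235],-79)
E
```

```text
time_s: 2.65
tcp_pos: [0.663, -0.1332, 0.3057]
eef_rot: [179.8, 0.1, -79.0]
contact_force: [0.7, -0.1, 0.1]
gripper_width: 0.0535
gripper_force: 0.0
shift [ 0.008  -0.0037  0.0657] turn [ 0.58  0.18 -0.02]
```

View pics/w2.png

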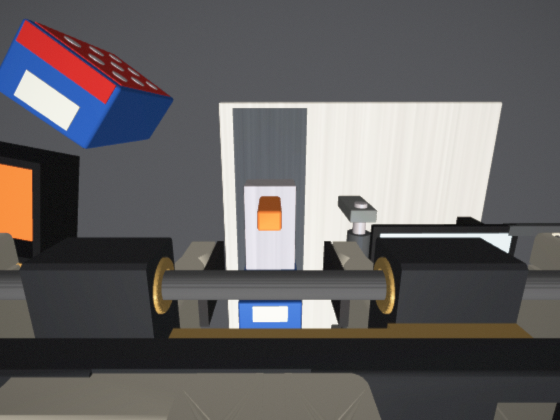

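The lug is at columns 258–281, row 212, roughly central between the fingers. I descend and grip.

```bash
python3 -m pendant '[[[0,0,0.025,0,0,0,-0.1],[0,0,0.05,0,0,0,-0.1],[0,0,0.074,0,0,0,-0.1],[0,0,0.074,0,0,0,-0.1],[0,0,0.074,0,0,0,-1]]]' 20;  python3 -m pendant '[[[0,0,0,0,0,0,-1],[0,0,0,0,0,0,-1],[0,0,0,0,0,0,-1]]]' 20
```

```text
time_s: 3.2
tcp_pos: [0.6639, -0.1329, 0.2364]
eef_rot: [180.0, -0.0, -78.9]
contact_force: [0.1, -0.0, 0.1]
gripper_width: 0.0354
gripper_force: 0.0
time_s: 3.5
tcp_pos: [0.6645, -0.1328, 0.2373]
eef_rot: [-179.8, -0.0, -78.9]
contact_force: [1.8, 0.6, 5.5]
gripper_width: 0.0156
gripper_force: 20.0
```

```bash
python3 -m pendant '[[[0.008,0,0,0,0,0,-1],[0.016,0,0,0,0,0,-1],[0.024,0,0,0,0,0,-1],[0.034,0,0,0,0,0,-1],[0.034,0,0,0,0,0,-1]]]' 20; python3 -m pendant '[[[0.034,0,0,0,0,0,-0.5],[0,0,0,0,0,0,-0.2],[0,0,0,0,0,0,-0.2],[0,0,-0.03,0,0,0,-0.1],[0,0,-0.06,0,0,0,-0.1]]]'
python3 -c "
from h import *
to([.653,-.069,.315],-169)"
```

```text
time_s: 4.0
tcp_pos: [0.6714, -0.1675, 0.2373]
eef_rot: [-179.8, -0.1, -78.9]
contact_force: [3.9, -2.5, 3.5]
gripper_width: 0.0159
gripper_force: 20.0
time_s: 4.5
tcp_pos: [0.6696, -0.1665, 0.2952]
eef_rot: [179.8, 0.0, -78.9]
contact_force: [0.5, -0.3, 1.0]
gripper_width: 0.039
gripper_force: 0.0
shift [-0.0989 -0.0024 -0.0197] turn [ 0.18 -0.14 90.1 ]
```

```bash
python3 -m pendant '[[[0,0,-0.03,0,0,0,0],[-0.02,0,-0.04,0,0,8,0.2],[-0.04,-0.001,-0.04,0,0,16,0.36],[-0.06,-0.002,-0.04,0,0,24,0.36],[-0.08,-0.002,-0.04,0,0,32,0.36]]]'; python3 -c "
from h import *
to([.653,-.069,.335],-169); to([.653,-.069,.237],-169)"
```

```text
time_s: 5.0
tcp_pos: [0.6563, -0.0871, 0.3358]
eef_rot: [180.0, -0.0, -111.3]
contact_force: [-0.0, -0.0, 1.3]
gripper_width: 0.0593
gripper_force: 0.0
shift [-0.0157  0.0096  0.0008] turn [ 1.000e-02 -2.000e-02  5.774e+01]
shift [-0.0157  0.0096  0.0988] turn [ 1.000e-02 -2.000e-02  5.774e+01]
```

```bash
python3 -m pendant '[[[-0.016,0.01,0,0,0,8,0.36],[-0.016,0.01,0,0,0,16,0.36],[-0.016,0.01,0,0,0,24,0.36],[-0.016,0.01,0,0,0,32,0.36],[-0.016,0.01,0,0,0,40,0.3]]]'; python3 -m pendant '[[[0,0,0,0,0,8.5,0.3],[0,0,0,0,0,17.7,0.3],[0,0,0,0,0,17.7,0.3]]]'; python3 - <<'E'
from h import *
to([.653,-.069,.237],-169)
p=r.camera_params("wrist"); im=r.capture("wrist"); cv2.imwrite("pics/w3.png",im[:,:,::-1]); np.savez("w3.npz",**p)
t=r.capture("top"); cv2.imwrite("pics/top3.png",t[:,:,::-1])
E
```

```text
time_s: 5.5
tcp_pos: [0.6528, -0.0691, 0.3357]
eef_rot: [180.0, -0.0, -151.2]
contact_force: [0.7, -0.4, 0.3]
gripper_width: 0.058
gripper_force: 0.0
time_s: 5.8
tcp_pos: [0.6529, -0.0692, 0.3357]
eef_rot: [-180.0, -0.0, -168.8]
contact_force: [-0.4, 0.5, 1.7]
gripper_width: 0.0573
gripper_force: 0.0
shift [-0.0002  0.0002  0.0987] turn [-0.   -0.03  0.23]
```

View pics/w3.png

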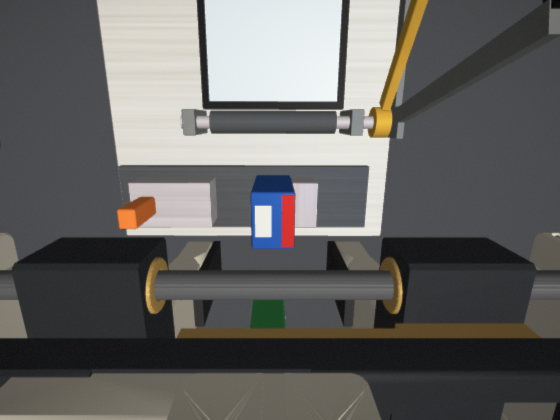

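The relay top spans columns 253–294, centred between the fingers. The jaw is open (gap from 216 to 293, about 67 mm), and the red side is on the right, against the fixed jaw. I descend and grip.

```bash
python3 -m pendant '[[[0,0,0.03,0,0,0,0.3],[0,0,0.065,0,0,0,0.3],[0,0,0.098,0,0,0,0.3],[0,0,0.098,0,0,0,0.3],[0,0,0.098,0,0,0,-1]]]' 20;  python3 -m pendant '[[[0,0,0,0,0,0,-1],[0,0,0,0,0,0,-1],[0,0,0,0,0,0,-1],[0,0,-0.01,0,0,0,-1],[0,0,-0.03,0,0,0,-1]]]' 20
```

```text
time_s: 6.4
tcp_pos: [0.6533, -0.069, 0.2379]
eef_rot: [-180.0, -0.1, -168.5]
contact_force: [0.4, -0.6, 0.5]
gripper_width: 0.053
gripper_force: 0.0
time_s: 6.9
tcp_pos: [0.6523, -0.0691, 0.2671]
eef_rot: [180.0, -0.2, -168.6]
contact_force: [-0.0, 0.4, -0.9]
gripper_width: 0.0322
gripper_force: 19.9
```

```bash
python3 -m pendant '[[[0,0,-0.05,0,0,0,-1],[0,0,-0.09,0,0,-6,-1],[0,0,-0.11,0,0,-14,-1],[0,0,-0.11,0,0,-22,-1],[0,0,-0.11,0,0,-30,-1]]]'; python3 -m pendant '[[[0,0,0,0,0,-8,-1],[0,0,0,0,0,-16,-1],[0,0,0,0,0,-24,-1],[0,0,0,0,0,-32,-1],[0,0,0,0,0,-40,-1]]]'; python3 -c "
from h import *
to([.655,-.080,.375],-79)"
```

```text
time_s: 7.4
tcp_pos: [0.6528, -0.0688, 0.38]
eef_rot: [-179.9, 0.1, -138.3]
contact_force: [0.4, 1.2, -1.6]
gripper_width: 0.0319
gripper_force: 20.0
time_s: 7.9
tcp_pos: [0.6528, -0.0688, 0.3786]
eef_rot: [-180.0, 0.0, -98.3]
contact_force: [-0.1, 0.3, -0.6]
gripper_width: 0.0324
gripper_force: 20.0
shift [ 0.0107 -0.0038  0.0036] turn [ -0.02   0.02 -19.28]
```

```bash
python3 -m pendant '[[[0.011,-0.004,0,0,0,-8,-1],[0.011,-0.004,0,0,0,-16,-1],[0.011,-0.004,0,0,0,-19.3,-1],[0.011,-0.004,0,0,0,-19.3,-1]]]'; python3 - <<'E'
from h import *
s=r.get_state();print(s['joints'].round(1));p=r.camera_params("wrist"); im=r.capture("wrist"); cv2.imwrite("pics/w4.png",im[:,:,::-1]); np.savez("w4.npz",**p)
to([.655,-.080,.240],-79)
E
```

```text
time_s: 8.3
tcp_pos: [0.6551, -0.0804, 0.3785]
eef_rot: [-180.0, 0.0, -79.3]
contact_force: [-0.0, -0.1, -1.8]
gripper_width: 0.0322
gripper_force: 20.0
[  9.9  20.1  -3.5  -0.  -66.4   0.8]
shift [-0.0003  0.0002  0.1384] turn [-0.03  0.01 -0.41]
```

View pics/w4.png

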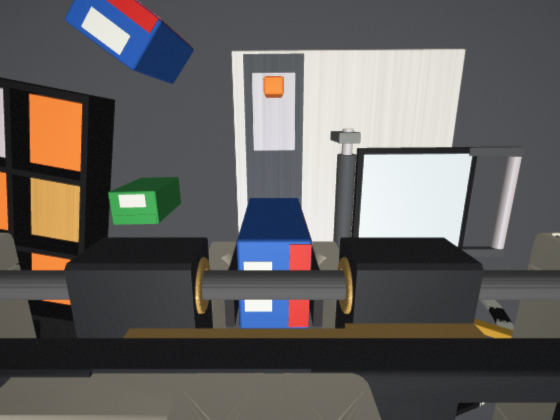

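The red stripe is now on the flap side and the jaw gap below is free. I lower it.

```bash
python3 -m pendant '[[[0,0,0.03,0,0,-0.3,-1],[0,0,0.065,0,0,-0.3,-1],[0,0,0.1,0,0,-0.3,-1],[0,0,0.12,0,0,-0.3,-1],[0,0,0.13,0,0,-0.3,-1]]]';  python3 -m pendant '[[[0,0,0.004,0,0,0,-1],[0,0,0.008,0,0,0,-1],[0,0,0.0095,0,0,0,-1],[0,0,0.0095,0,0,0,-1]]]'
```

```text
time_s: 8.85
tcp_pos: [0.6547, -0.0803, 0.2456]
eef_rot: [179.8, 0.0, -79.1]
contact_force: [0.2, -0.1, -1.0]
gripper_width: 0.0318
gripper_force: 20.0
time_s: 9.25
tcp_pos: [0.6558, -0.0803, 0.2394]
eef_rot: [-179.9, -0.0, -79.0]
contact_force: [0.5, -0.4, -0.1]
gripper_width: 0.0316
gripper_force: 20.0
```

```bash
python3 -m pendant '[[[0,0,0.0005,0,0,0,-0.1],[0,0,0,0,0,0,0.1],[0,0,0,0,0,0,0.2],[0,0,-0.03,0,0,0,0.2],[0,0,-0.075,0,0,0,0.1]]]'; python3 - <<'E'
from h import *
s=r.get_state();p=r.camera_params("wrist"); im=r.capture("wrist"); cv2.imwrite("pics/w5.png",im[:,:,::-1]); np.savez("w5.npz",**p)
t=r.capture("top"); cv2.imwrite("pics/top5.png",t[:,:,::-1])
sc=r.capture("scene"); cv2.imwrite("pics/scene5.png",sc[:,:,::-1])
E
```

```text
time_s: 9.75
tcp_pos: [0.6544, -0.0804, 0.311]
eef_rot: [179.6, 0.0, -79.0]
contact_force: [0.4, 0.3, 0.3]
gripper_width: 0.0495
gripper_force: 0.0
```

View pics/w5.png

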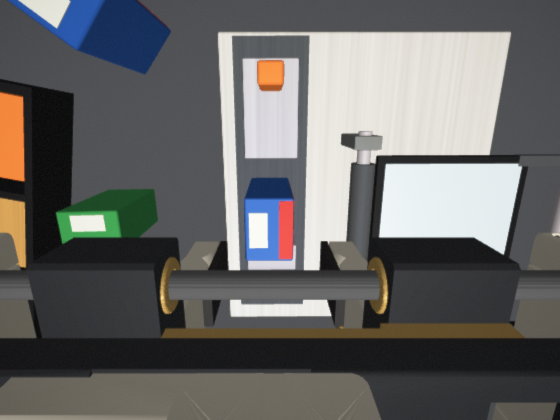

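The relay stands at (270,215), upright, stripe on the flap side. The lug is at (271,72). I measure the lug and approach it.

```bash
python3 - <<'E'
from h import *
im=cv2.imread("pics/w5.png"); p=dict(np.load("w5.npz")); hsv=cv2.cvtColor(im,cv2.COLOR_BGR2HSV)
H,S,V=[hsv[...,i].astype(int) for i in range(3)]
m=(S>150)&(H>3)&(H<18)&(V>200); m[120:]=0; m[:, :240]=0; m[:,310:]=0
v,u=np.nonzero(m); print(u.min(),u.max(),v.min(),v.max(), on_z(p,u.mean(),v.mean(),.091))
c=[on_z(p,270,158,.05),on_z(p,270,253,.05)]; print(c)
to([.673,-.174,.31],-79)
E
```

```text
258 283 61 84 [ 0.67441399 -0.17523826  0.091     ]
[array([ 0.66453364, -0.12152886,  0.05      ]), array([ 0.64999532, -0.0452413 ,  0.05      ])]
shift [0.0951 0.0017 0.0072] turn [-0.39 -0.05  0.01]
```

```bash
python3 -m pendant '[[[0.04,0.001,0,0,0,0,-0.1],[0.08,0.001,0,0,0,0,-0.1],[0.095,0.001,0.01,0,0,0,-0.1],[0.095,0.001,0.04,0,0,0,-0.1],[0.095,0.001,0.077,0,0,0,-0.1]]]' 20;  python3 -m pendant '[[[0,0,0,0,0,0,-0.1],[0,0,0,0,0,0,-1],[0,0,0,0,0,0,-1],[0,0,0,0,0,0,-1],[0,0,0,0,0,0,-1]]]' 30
```

```text
time_s: 10.4
tcp_pos: [0.6727, -0.1746, 0.2359]
eef_rot: [-179.9, -0.0, -79.1]
contact_force: [0.5, 0.3, -0.9]
gripper_width: 0.0396
gripper_force: 0.0
time_s: 10.9
tcp_pos: [0.6728, -0.1736, 0.2377]
eef_rot: [-179.9, -0.0, -79.0]
contact_force: [-0.8, 1.5, 3.2]
gripper_width: 0.0158
gripper_force: 30.0
```

```bash
python3 -m pendant '[[[-0.005,0,0,0,0,0,-1],[-0.01,0,0,0,0,0,-1],[-0.014,0,0,0,0,0,-1],[-0.018,0,0,0,0,0,-1]]]';  python3 -m pendant '[[[-0.002,0,0,0,0,0,-1],[-0.004,0,0,0,0,0,-1],[-0.004,0,0,0,0,0,-1]]]'; python3 -m pendant '[[[-0.002,0,0,0,0,0,-1],[-0.003,0,0,0,0,0,-1],[-0.003,0,0,0,0,0,-1]]]'
```

```text
time_s: 11.3
tcp_pos: [0.6694, -0.1561, 0.2377]
eef_rot: [-179.9, -0.1, -79.0]
contact_force: [-0.1, -3.2, 5.9]
gripper_width: 0.0157
gripper_force: 30.0
time_s: 11.6
tcp_pos: [0.6686, -0.152, 0.2377]
eef_rot: [-179.9, -0.1, -79.0]
contact_force: [-0.5, -2.8, 6.6]
gripper_width: 0.016
gripper_force: 30.0
time_s: 11.9
tcp_pos: [0.6681, -0.1492, 0.2377]
eef_rot: [-179.9, -0.1, -79.0]
contact_force: [-0.1, -2.9, 6.4]
gripper_width: 0.0155
gripper_force: 30.0
```

```bash
for i in 1; do python3 -m pendant '[[[-0.001,0,0,0,0,0,-1],[-0.002,0,0,0,0,0,-1],[-0.002,0,0,0,0,0,-1]]]'; python3 -m pendant '[[[-0.001,0,0,0,0,0,-1],[-0.0015,0,0,0,0,0,-1],[-0.0015,0,0,0,0,0,-1]]]'; done; python3 - <<'E'
from h import *
t=r.capture("scene"); cv2.imwrite("pics/s6.png",t[:,:,::-1])
t=r.capture("wrist"); cv2.imwrite("pics/w6.png",t[:,:,::-1])
E
```

```text
time_s: 12.2
tcp_pos: [0.6677, -0.1475, 0.2377]
eef_rot: [-179.9, -0.1, -79.0]
contact_force: [-0.5, -4.1, 6.0]
gripper_width: 0.0154
gripper_force: 30.0
time_s: 12.5
tcp_pos: [0.6677, -0.1472, 0.2377]
eef_rot: [-179.9, -0.2, -79.0]
contact_force: [2.6, -10.9, 4.0]
gripper_width: 0.0155
gripper_force: 30.0
```

The force jumped to 11 N and motion stopped, so the jaw is snug. I release, rise and look.

```bash
python3 -m pendant '[[[0,0,0,0,0,0,-0.6],[0,0,0,0,0,0,-0.2],[0,0,0,0,0,0,-0.1],[0,0,-0.04,0,0,0,-0.1],[0,0,-0.09,0,0,0,-0.1]]]';  python3 -m pendant '[[[0,0,-0.05,0,0,0,-0.3],[0,0,-0.1,0,0,0,-0.5],[0.02,0,-0.14,0,0,0,-0.5],[0.04,0.03,-0.14,0,0,0,-0.5],[0.04,0.03,-0.14,0,0,0,-0.5]]]'; python3 - <<'E'
from h import *
s=r.get_state();p=r.camera_params("wrist"); im=r.capture("wrist"); cv2.imwrite("pics/w7.png",im[:,:,::-1]); np.savez("w7.npz",**p); np.save("w7tcp.npy",s['tcp_pos'])
t=r.capture("scene"); cv2.imwrite("pics/s7.png",t[:,:,::-1])
t=r.capture("top"); cv2.imwrite("pics/t7.png",t[:,:,::-1])
E
```

```text
time_s: 13.1
tcp_pos: [0.6662, -0.1452, 0.324]
eef_rot: [179.6, 0.1, -79.0]
contact_force: [1.5, -0.5, 0.4]
gripper_width: 0.0384
gripper_force: 0.0
time_s: 13.6
tcp_pos: [0.6433, -0.1924, 0.4682]
eef_rot: [-179.9, -0.0, -79.1]
contact_force: [-0.6, 0.4, -0.8]
gripper_width: 0.0223
gripper_force: 0.0
```

View pics/w7.png

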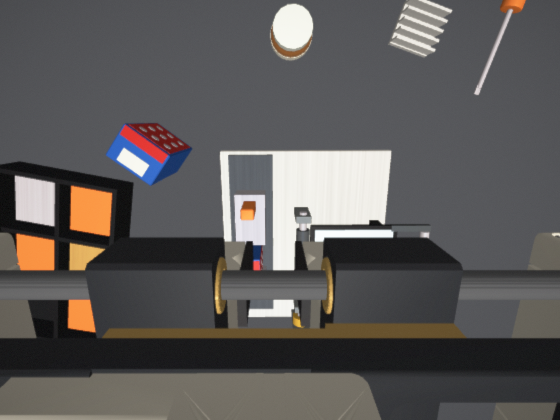

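The wrist view shows only the lug (248,211), with the relay partly behind the fingers. I'll check the placement in the top view and measure the pointer angle in the pointer's plane from the scene and top pictures.

```bash
cat >> h.py <<'E'
th=np.radians(11.0); sx=np.array([np.cos(th),np.sin(th),0]); sy=np.array([-np.sin(th),np.cos(th),0]); seat=np.array([.653,-.069,.02]); hinge=seat-.07*sx+[0,0,.03]
def seatf(X): d=np.asarray(X)-seat; return np.array([d@sx,d@sy,d[2]])
E
python3 - <<'E'
from h import *
def masks(f):
    hsv=cv2.cvtColor(cv2.imread(f),cv2.COLOR_BGR2HSV); return [hsv[...,i].astype(int) for i in range(3)]
def big(m,box):
    x0,y0,x1,y1=box; q=np.zeros(m.shape,np.uint8); q[y0:y1,x0:x1]=m[y0:y1,x0:x1]
    n,l,st,c=cv2.connectedComponentsWithStats(q,connectivity=8); i=1+np.argmax(st[1:,4]); v,u=np.nonzero(l==i); return np.c_[u,v]
for f,n,box in (("pics/scene0.png","scene",(235,165,300,225)),("pics/s7.png","scene",(235,165,300,225)),("pics/top0.png","top",(262,215,292,285))):
    H,S,V=masks(f); p=r.camera_params(n); P=big((H>15)&(H<32)&(S>110)&(V>90),box)
    q=[]
    for u,v in P:
        c,d=ray(p,u,v); X=c+d*(((hinge+.086*sy)-c)@sy)/(d@sy); e=X-hinge; q.append((-e@sx,e[2]))
    q=np.array(q,np.float32); l=cv2.fitLine(q,cv2.DIST_HUBER,0,.01,.01).ravel()
    d=np.hypot(*q.T); far=q[d>.14].mean(0) if (d>.14).any() else None
    print(f,len(q),'angle',np.arctan2(l[1],l[0])%np.pi,'max dist',d.max(),'ang far',far is not None and np.arctan2(far[1],far[0]), 'line off hinge', l[0]*l[3]-l[1]*l[2])
for f in ("pics/top0.png","pics/t7.png"):
    H,S,V=masks(f);p=r.camera_params("top")
    for nm,m,z,b in (("lug",(H>3)&(H<18)&(S>150)&(V>150),.091,(318,175,350,200)),("red",((H<4)|(H>172))&(S>140)&(V>80),.095,(290,175,330,205)),("blue",(H>105)&(H<130)&(S>120),.095,(290,175,330,205))):
        P=big(m,b); R=cv2.minAreaRect(P.astype(np.float32)); print(f,nm,len(P),P.min(0),P.max(0),seatf(on_z(p,*P.mean(0),z)).round(4))
E
```

```text
pics/scene0.png 204 angle 0.6330873 max dist 0.16584365 ang far 0.65565145 line off hinge 0.002058681
pics/s7.png 153 angle 0.609133 max dist 0.1183527 ang far False line off hinge 0.0028089844
pics/top0.png 151 angle 1.482342 max dist 2.8681052 ang far -1.4849416 line off hinge -0.086469956
pics/top0.png lug 18 [328 182] [334 188] [-0.0046 -0.0707  0.071 ]
pics/top0.png red 49 [296 182] [302 196] [-0.0011  0.0092  0.075 ]
pics/top0.png blue 103 [299 180] [310 200] [-0.0104 -0.0043  0.075 ]
pics/t7.png lug 16 [332 183] [338 188] [-0.0062 -0.0796  0.071 ]
pics/t7.png red 58 [300 190] [314 196] [-0.0135 -0.0098  0.075 ]
pics/t7.png blue 46 [300 181] [314 190] [ 0.002  -0.0174  0.075 ]
```

The pointer is at about 0.64 rad (tip at 166 mm, matching the 165 given). The lug moved about 9 mm, so the jaw is at about 11 mm, and the relay is close to its expected place. On to the bar.

```bash
python3 -c "
from h import *
to([.425,-.112,.34],-79)"
```

```text
shift [-0.1189  0.201   0.1258] turn [ 0.04  0.04 -0.03]
```

```bash
python3 -m pendant '[[[-0.022,0.038,0.005,0,0,0,-0.5],[-0.044,0.076,0.02,0,0,0,-0.5],[-0.067,0.113,0.04,0,0,0,-0.5],[-0.09,0.15,0.06,0,0,0,-0.45],[-0.112,0.188,0.08,0,0,0,-0.45]]]'; python3 -m pendant '[[[-0.007,0.013,0.04,0,0,0,-0.45],[-0.007,0.013,0.046,0,0,0,-0.45],[-0.007,0.013,0.046,0,0,0,-0.45]]]'; python3 - <<'E'
from h import *
p=r.camera_params("wrist"); im=r.capture("wrist"); cv2.imwrite("pics/w8.png",im[:,:,::-1]); np.savez("w8.npz",**p)
t=r.capture("scene"); cv2.imwrite("pics/s8.png",t[:,:,::-1])
to([.425,-.112,.213],-79); print(r.get_state()['joints'].round(1))
E
```

```text
time_s: 14.25
tcp_pos: [0.4379, -0.1156, 0.3846]
eef_rot: [179.9, 0.0, -79.0]
contact_force: [1.5, 1.2, 0.7]
gripper_width: 0.024
gripper_force: 0.0
time_s: 14.55
tcp_pos: [0.4256, -0.1118, 0.3396]
eef_rot: [179.9, -0.0, -78.9]
contact_force: [0.5, 0.3, 0.4]
gripper_width: 0.0237
gripper_force: 0.0
shift [-0.0005  0.0021  0.1282] turn [-0.05 -0.04  0.03]
[ 11.1   1.2 -32.8   0.1 -55.9  -0.1]
```

View pics/w8.png

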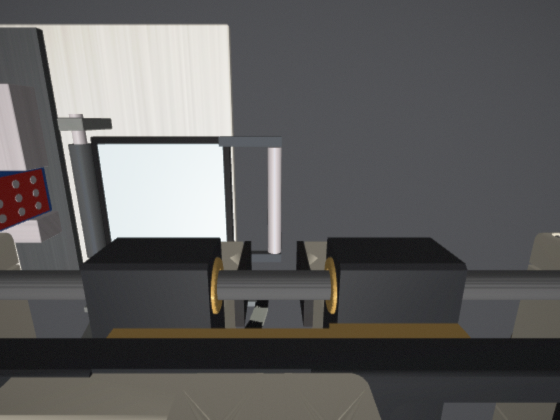

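The red face looks at the flap, clamped. The bar is at column 274, rows 147–252, centred between the fingers (250–300). A quick check of its middle, then I descend.

```bash
python3 - <<'E'
from h import *
p=dict(np.load("w8.npz")); S=r.get_state()
im=cv2.imread("pics/w8.png")
for row in (160,200,240):
    g=im[row,255:295].mean(1); k=np.where(g>130)[0]; u=255+k.mean(); print(row,u,len(k))
a=on_z(p,274.5,146,.05);b=on_z(p,274.5,252,.05); print(a,b,(a+b)/2,np.linalg.norm(a-b)); to((a+b)/2+[0,0,.163],-79)
E
```

```text
160 274.0 13
200 274.0 13
240 274.0 13
[ 0.43470185 -0.16021323  0.05      ] [ 0.4162004  -0.06613395  0.05      ] [ 0.42545113 -0.11317359  0.05      ] 0.09588124894375313
shift [0.0007 0.0019 0.1282] turn [-0.05 -0.04  0.03]
```

```bash
python3 -m pendant '[[[0,0.001,0.04,0,0,0,-0.45],[0,0.001,0.08,0,0,0,-0.45],[0,0.001,0.105,0,0,0,-0.45],[0,0.001,0.127,0,0,0,-0.45],[0,0.001,0.127,0,0,0,-0.45]]]'; python3 -m pendant '[[[0,0,0,0,0,0,-1],[0,0,0,0,0,0,-1],[0,0,0,0,0,0,-1],[0,0,0,0,0,0,-1]]]' 20
```

```text
time_s: 15.15
tcp_pos: [0.4249, -0.1126, 0.2115]
eef_rot: [179.8, 0.0, -79.1]
contact_force: [0.3, -0.5, 0.3]
gripper_width: 0.024
gripper_force: 0.0
time_s: 15.55
tcp_pos: [0.4245, -0.1126, 0.2142]
eef_rot: [-179.9, -0.0, -79.0]
contact_force: [-2.8, -2.2, 6.4]
gripper_width: 0.0114
gripper_force: 20.0
```

```bash
python3 -m pendant '[[[0,-0.0008,-0.016,0,0,0,-1],[0,-0.0031,-0.0316,0,0,0,-1],[0,-0.007,-0.047,0,0,0,-1],[0,-0.0124,-0.062,0,0,0,-1],[0,-0.0198,-0.0777,0,0,0,-1]]]'; python3 -m pendant '[[[0,-0.0038,-0.0065,0,0,0,-1],[0,-0.0079,-0.0128,0,0,0,-1],[0,-0.0123,-0.019,0,0,0,-1],[0,-0.0123,-0.019,0,0,0,-1],[0,-0.0123,-0.019,0,0,0,-1]]]'; python3 - <<'E'
from h import *
t=r.capture("scene"); cv2.imwrite("pics/s9.png",t[:,:,::-1])
cv2.imwrite("pics/s9c.png",cv2.resize(t[150:270,210:330,::-1],None,fx=5,fy=5,interpolation=cv2.INTER_CUBIC))
t=r.capture("top"); cv2.imwrite("pics/t9.png",t[:,:,::-1])
s=r.get_state(); b=s['tcp_pos']-[0,0,.164]-hinge; print('bar rel',-b@sx,b[2],np.arctan2(b[2],-b@sx),np.arcsin((s['tcp_pos'][2]-.2142)/.162),s['contact_force'],s['gripper_force'],s['gripper_width'])
E
```

```text
time_s: 16.05
tcp_pos: [0.4438, -0.1088, 0.2921]
eef_rot: [-179.9, -0.0, -79.0]
contact_force: [3.4, -1.5, -4.5]
gripper_width: 0.0115
gripper_force: 20.0
time_s: 16.55
tcp_pos: [0.4552, -0.1065, 0.3094]
eef_rot: [179.9, 0.0, -79.0]
contact_force: [-3.4, -2.8, 0.9]
gripper_width: 0.0114
gripper_force: 20.0
bar rel 0.13133578552287636 0.09526188440784751 0.6275249575542646 0.6271033980435032 [-3.81271912 -2.83952996  1.36229662] 20.00153124332428 0.011205775623209879
```

View pics/s9c.png

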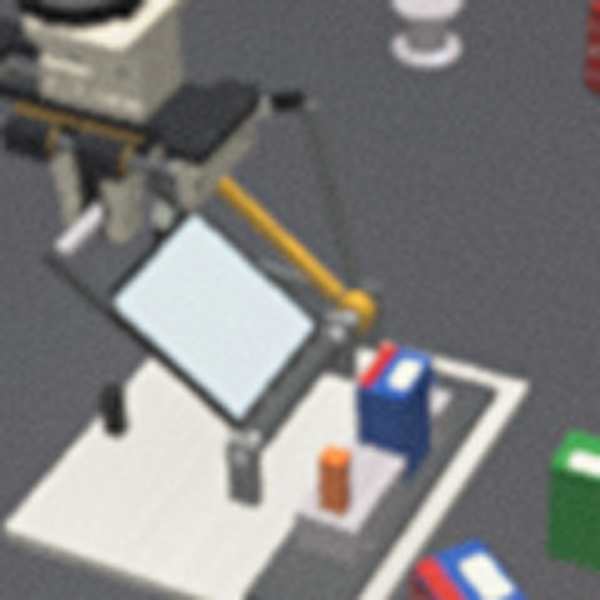

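The flap is raised and looks parallel to the pointer. The relay is clamped with its stripe toward the flap. I compare the angles numerically in the same picture.

```bash
python3 - <<'E'
from h import *
im=cv2.imread("pics/s9.png"); hsv=cv2.cvtColor(im,cv2.COLOR_BGR2HSV); p=r.camera_params("scene")
q=((hsv[...,1]<50)&(hsv[...,2]>190)).astype(np.uint8)
m=np.zeros_like(q); m[190:237,228:278]=q[190:237,228:278]
n,l,st,c=cv2.connectedComponentsWithStats(m); i=1+np.argmax(st[1:,4]); C=max(cv2.findContours((l==i).astype(np.uint8),0,1)[0],key=cv2.contourArea)
k=cv2.approxPolyDP(cv2.convexHull(C),4,True)[:,0]; print(k.tolist())
def pl(u,v,y):
    c,d=ray(p,u,v); X=c+d*(((hinge+y*sy)-c)@sy)/(d@sy); e=X-hinge; return np.array([-e@sx,e[2]])
def ang(a,b,y): A,B=pl(*a,y),pl(*b,y); e=A-B; return np.arctan2(e[1],e[0]).round(3),np.hypot(*e).round(3)
k=k[np.argsort(k[:,0])]; L=k[0];R=k[-1];T=min(k,key=lambda z:z[1]);B=max(k,key=lambda z:z[1])
print('edge -y',ang(L,B,-.05),'edge +y',ang(T,R,.05))
E
```

```text
[[248, 194], [271, 214], [258, 232], [234, 211]]
edge -y (np.float64(0.597), np.float64(0.096)) edge +y (np.float64(0.588), np.float64(0.097))
```

The image says the flap is about 0.59, kinematics say 0.627, and the pointer measures 0.61–0.656. I raise it by about 0.025 rad to sit in the middle of the tolerance.

```bash
python3 -m pendant '[[[0,-0.0012,-0.0017,0,0,0,-1],[0,-0.0024,-0.0033,0,0,0,-1],[0,-0.0024,-0.0033,0,0,0,-1],[0,-0.0024,-0.0033,0,0,0,-1],[0,-0.0024,-0.0033,0,0,0,-1]]]'; python3 - <<'E'
from h import *
s=r.get_state(); b=s['tcp_pos']-[0,0,.164]-hinge; print(np.arctan2(b[2],-b@sx),s['qd'].round(2),s['gripper_force'])
print(r.close_job())
E
```

```text
time_s: 17.15
tcp_pos: [0.4578, -0.106, 0.3129]
eef_rot: [179.9, -0.0, -79.0]
contact_force: [-3.7, -4.0, 1.6]
gripper_width: 0.011
gripper_force: 20.0
0.6548627088395704 [ 0.07  0.02 -0.1  -0.07 -0.04  0.03] 20.001533031463623
the job is handed in; nothing more can be done
None
```

I handed the job in at about 17 s, with the relay turned (red face to the flap) and clamped, and the gripper still holding the flap at about 0.65 rad; the pointer measured 0.61–0.66 rad, and no verdict came back.

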